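Unlock the stock case and slide its lid open

ROBOT

A 7-joint arm with a two-finger parallel gripper is mounted at the origin on the work surface. World frame = base frame: x ahead of the robot, y to its left, z up, the work surface at z = 0. Lengths are in m, angles in rad, forces in N, time in s.
With the tool pointing down it reaches from about 0.425 to 0.925 m from the base axis. Payload 6.8 kg.
Tool frame: the origin (TCP) lies on the centre line of the jaws, within the pads' length; the fingertips stand 14 mm ahead of it and the grasp point (between the pads) lies 5 mm behind it; z points along the fingers, y is the direction in which the jaws open and shut (so a half turn about z gives the same grasp; the last joint's range is limited). The gripper opens to 85 mm and grips with 20 to 120 N. Pads are 22 mm wide; open, the fingers measure 114 mm over their backs; the gripper's body (76 mm by 85 mm) begins 54 mm behind the grasp point. The pads swing forward as they close: fully open they stand 13 mm farther back than shut.
Start: joints at [-1.418, 0.477, 0.022, 1.555, -0.011, 1.109, -0.083], TCP at [0.174, 0.652, 0.245] pointing down, gripper open.
Joint ranges: [-2.96, 2.96], [-0.34, 2.1], [-1.41, 1.46], [0.24, 2.44], [-1.37, 4.51], [0.17, 1.92], [-2.96, 2.96]. Speed limits (rad/s): [2.39, 2.39, 3.14, 3.14, 3.14, 3.14, 3.14].

INTERFACE

Orientations are given as a unit quaternion [w, x, y, z].
In Python, from workcell import arm gives the robot as it stands.
- The arm moves only by the shell command python3 -m inch 'ROWS' [FORCE]. ROWS is JSON, a list of rows, each a list of 3 entries, a list of its own where there are three numbers: the closure, from -1 (fully open) to 1 (shut), then the shift along the tool's x, y, z in cm, then the turn, a rotation vector about the tool's x, y, z in rad. A call has 1 to 8 rows; each row shifts and turns the commanded pose from where the row before left it, along the tool's axes as they then stand; what a row does not reach is not made up. A row lasts 1/10 s, in which the tool goes at most 50 mm and 8.59 degrees, less where a joint would pass 70% of its speed; a pose out of reach is approached as far as the arm can. A call is refused whole if a number of a shift passes 5 or a number of a turn 0.15, either way. A call with a gripper value outside its range is refused whole. The fingers move at their own pace and stop on an object; FORCE is the grip in N (left out, the last holds). Time passes only in rows, so rows that do not move let the fingers close. It gives the time, the measured TCP pose, the force and the opening at its end, in the units of the state.
- arm.read_state(): the state, without advancing time (a new reading comes with each control period).
- arm.read_camera(name): name is "scene" or "side" or "wrist"; returns the picture (420x560x3 uint8, blue, green, red); there is no depth.
- arm.camera_model(name): a dict with "mtx" (3x3 intrinsics, pixels), "T" (4x4, takes a point from camera to world coordinates). Camera axes: x right, y down, z forward; pixel columns grow to the right and rows downward; lengths in m; the calibration is good to about 2 mm. A picture is of the moment at which its call begins: read the wrist's pose just before it. camera_model takes no time and is no camera call; for the wrist camera it gives the pose at the moment of the call.
- arm.finish_job(): hands the job in, once; it reports no verdict.
The state is a dict: "time_s": time; "joints": joint angles; "joint_vel": joint speeds; "effort": joint torques, N m; "eef_pos": TCP position; "tcp_rot": TCP orientation; "force": force on the tool from outside, world axes, zero at the start; "torque": the same for the moment, N m; "grip_width": opening from 0.0 (shut) to 1.0 (fully open).
Only numpy, scipy, OpenCV 4.12 (cv2) and the standard library are available. Lean on these libraries where they do the work, as an engineer would, in place of code of your own. Each camera call takes 0.05 s, during which the arm holds its last target. There are 200 camera calls.

TASK

Open the steel stock case: pull the captive screw's knurled knob up against its spring, turning it anticlockwise under a light pull until its thread catches, then screw it anticlockwise all the way out to its stop so that it stays up by itself, without forcing the thread. Then slide the lid fully open by its handle, and leave both that way; do not shift the jug, the pot or the carton.

Things in the scene. Friction and masses are not known exactly. Their poses are not given: they have to be found in the camera images.
- knob_mid (a point): centre, on the axis, of the screw's head: a round knurled aluminium knob, axis upright, 34 mm across, 25 mm high, on a thinner neck (12 mm, 14 mm of it bare below the knob at rest). Grip at any yaw. It turns freely and stays at any angle (0.1 N m drag). A spring pulls it down: about 5.5 N at rest, 250 N/m more as it rises. Centre 0.1415 m above the work surface at rest
- screw_pull (a joint): height (m) of the screw over its rest. 0: sprung down. 0.0025: three lugs inside, 120 degrees apart, meet the thread's flat underside, unless a thread start is above them. 0.012 to 0.0135: lifted into a start, up to its roof. About 0.0165: fully screwed out. Below 0.0155 its tip still locks the lid
- collar_top (a point): centre of the top of the dark round collar, 50 mm across, 0.115 m above the work surface, on the screw's axis. The thread inside has three starts, one each 2.09 rad, at a hidden random angle; a start is an opening of about 0.35 rad of turn. So, turned anticlockwise (from above) by small steps and lifted lightly after each, the screw comes to a start within 2.1 rad
- screw_axis (a point): point on the work surface on the screw's upright axis. Lifted into a start and turned anticlockwise, the screw catches within 0.6 rad, then climbs 5 mm per rad for 1 rad (1.5 mm axial play) to 16.5 mm, runs level about 0.15 rad and meets a hard stop. Once on the thread it stays when let go; before, it springs down. Over 60 N on the lugs, up or (18 mm off the axis) in turning, spoils it
- collar: steel bracket, 168 by 30 mm, bridging the lid, with the collar on it. Origin on the screw's axis at the level of the work surface; z up, axes parallel to the case's
- case: grey steel case, 180 mm (x) by 240 mm (y), 78 mm high, fixed to the bench. Origin on its underside, 10 mm to the +y side of its middle; the screw's axis is at y = +60 mm, the lid's handle (shut) at y = -50 mm, both at x = 0; the lid slides along the case's -y. Its yaw is random within 0.4 rad
- lid_grip (a point): grip point of the lid's black bar handle: 60 mm long across the case (along its x), 12 mm wide along the sliding direction, 36 mm high above the lid's plate; the point lies 7 mm below the handle's top, in its middle, 23 mm above the plate (0.099 m above the work surface)
- lid (a joint): how far (m) the steel lid has slid along the case's -y: 0 shut, 0.11 fully open at its stop. It slides with 2.5 N of friction and some damping and stays where it is left; while the screw's tip is down in its hole it moves 3 mm at most
- jug: bystander: clear plastic jug with a handle, 100 mm across, 170 mm high; origin at the centre of its underside
- pot: bystander: terracotta-coloured pot, 110 mm across, 100 mm high; origin at the centre of its underside
- carton: bystander: cardboard carton 110 by 150 by 80 mm; origin at the centre of its underside

How it is judged:
On the way, in this order (a step that is already met when the one before it is completed fails the run):
1. the screw is driven out to its stop and, let go, stays up by itself with the lid still shut (value of joint screw_pull above 0.0155 m and contact force between the fingers and screw below 0.1 N and value of joint lid below 0.01 m), for 0.3 s.
2. the lid is slid open (value of joint lid above 0.095 m), for 0.2 s.
At the end, for the whole second after the job is handed in: The screw stands at least 15.5 mm above its rest (about 16.5 mm is its stop) and stays up by itself, and the lid is open by at least 95 mm of its 110 mm and at rest (value of joint screw_pull above 0.0155 m and value of joint lid above 0.095 m and velocity of joint lid between -0.01 and 0.01 m/s); the robot touches nothing.
It fails at once if the thread is forced: more than 60 N between screw and thread (contact force between collar and screw above 60 N).
It fails at once if the lid is forced against the screw with more than 25 N (contact force between lid and screw above 25 N).
It fails at once if the jug is shifted by more than 20 mm (distance of jug from where it was at the start of the episode above 0.02 m).
It fails at once if the pot is shifted by more than 20 mm (distance of pot from where it was at the start of the episode above 0.02 m).
It fails at once if the carton is shifted by more than 20 mm (distance of carton from where it was at the start of the episode above 0.02 m).
It also fails if it takes over 72 s, if anything falls off the work surface, if the arm or the gripper's body presses on something with over 40 N, if the wrist force passes 120 N, or if a joint passes its speed limit or range.

## Working session

There is one attempt and no reset: what is moved stays moved. The work goes in short steps, Python scripts to look and compute and a shell command to move; the robot and the scene stay as the last step left them, time stands still between calls to the robot, and variables do not carry over. Pictures are saved under pics/ and viewed, about 8 in all and at most 12, crops included, and the job is handed in when it is done.

```bash
mkdir -p pics; cat > h.py <<'E'
import numpy as np,cv2
from workcell import arm
from scipy.spatial.transform import Rotation as R
def snap(n,f):
    m=arm.camera_model(n); im=arm.read_camera(n); cv2.imwrite('pics/'+f,im); return im,m
def ray(m,uv,z):
    K=np.array(m['mtx']);T=np.array(m['T'])
    d=T[:3,:3]@np.linalg.solve(K,[uv[0],uv[1],1]);o=T[:3,3]
    return o+d*(z-o[2])/d[2]
def proj(m,p):
    K=np.array(m['mtx']);T=np.array(m['T']);c=T[:3,:3].T@(np.array(p)-T[:3,3]);q=K@c;return q[:2]/q[2]
def st():
    s=arm.read_state();q=s['tcp_rot'];r=R.from_quat([q[1],q[2],q[3],q[0]])
    return s,r
E
python3 - <<'E'
from h import *
a,m=snap('scene','s1.png');b,n=snap('side','d1.png')
s,r=st();print(s['time_s'],s['eef_pos'],s['force'],s['grip_width']);print(r.as_matrix().round(3))
print(np.round(m['T'],2),np.round(n['T'],2))
cv2.imwrite('pics/both.png',cv2.resize(np.vstack([a,b]),None,fx=.7,fy=.7))
E
```

```text
0.1 [0.17389959 0.65168828 0.24441815] [ 0.55087837 -0.16367231  0.35877423] 0.9985515069602127
[[-0.966  0.258 -0.   ]
 [ 0.258  0.966 -0.002]
 [-0.    -0.002 -1.   ]]
[[ 0.79  0.5  -0.37  0.91]
 [ 0.62 -0.63  0.47 -0.59]
 [-0.   -0.6  -0.8   1.16]
 [ 0.    0.    0.    1.  ]] [[ 0.81 -0.36  0.47 -0.17]
 [-0.59 -0.51  0.62 -0.77]
 [ 0.02 -0.78 -0.62  0.9 ]
 [ 0.    0.    0.    1.  ]]
```

View pics/s1.png

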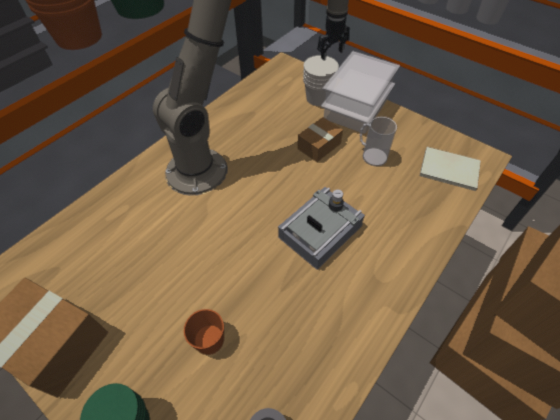

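View pics/d1.png

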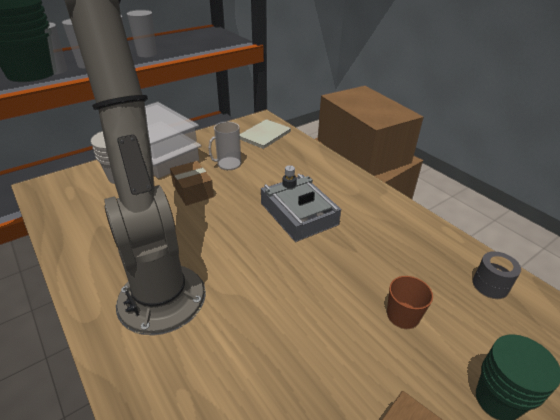

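The scene view shows the knob at about (337,196) with its top at about (337,192), and the handle at (315,222). The side view has the knob at (290,172) and the handle at (306,198). Next I'll locate both.

```bash
python3 - <<'E'
from h import *
m=arm.camera_model('scene');n=arm.camera_model('side')
k1=ray(m,(337,197),.1415);k2=ray(n,(290,172),.1415);l1=ray(m,(315,222),.096);l2=ray(n,(306,198),.096)
print(k1,k2,l1,l2)
d=(k1+k2-l1-l2)[:2]/2;print(np.linalg.norm(d),'yaw',np.arctan2(d[1],d[0])-np.pi/2)
for uv,z in [((375,157),0),((320,150),.04),((205,335),.1)]:print(ray(m,uv,z))
s,r=st()
p=np.array(s['eef_pos']);print(p, arm.camera_model('wrist')['T'])
k=(k1+k2)/2
print('dx tool cm to knob z.26',r.inv().apply([k[0]-p[0],k[1]-p[1],.26-p[2]])*100)
E
```

```text
[0.55876996 0.13254629 0.1415    ] [0.54833056 0.12844049 0.1415    ] [0.54397651 0.03423174 0.096     ] [0.53949721 0.02662362 0.096     ]
0.1007606218949832 yaw -0.11751249904449601
[0.51735934 0.49877385 0.        ]
[0.34016178 0.35937995 0.04      ]
[ 0.52597703 -0.45073046  0.1       ]
[0.17389959 0.65168828 0.24441815] [[ 0.25768922  0.91370038  0.31424177  0.09304967]
 [ 0.9662242  -0.24278452 -0.0864088   0.67491837]
 [-0.00265872  0.32589462 -0.94540236  0.37381412]
 [ 0.          0.          0.          1.        ]]
dx tool cm to knob z.26 [-50.11915626 -40.57181723  -1.4876966 ]
```

```bash
python3 -m inch '[[-1,[-3.8,-3,-0.3],[0,0,0]],[-1,[-3.8,-3,-0.3],[0,0,0]],[-1,[-3.8,-3,-0.3],[0,0,0]],[-1,[-3.8,-3,-0.3],[0,0,0]],[-1,[-3.8,-3,-0.3],[0,0,0]],[-1,[-3.8,-3,0],[0,0,0]],[-1,[-3.8,-3,0],[0,0,0]]]'
python3 -m inch '[[-1,[-3.8,-3,0],[0,0,0]],[-1,[-3.8,-3,0],[0,0,0]],[-1,[-3.8,-3,0],[0,0,0]],[-1,[-3.8,-3,0],[0,0,0]],[-1,[-3.8,-3.2,0],[0,0,0]],[-1,[-3.8,-3.2,0],[0,0,0]],[-1,[0,0,0],[0,0,0]],[-1,[0,0,0],[0,0,0]]]'
python3 - <<'E'
from h import *
s,r=st();print(s['joints'],s['eef_pos'],r.as_matrix().round(3))
snap('wrist','w1.png')
E
```

```text
time_s: 0.8
eef_pos: [0.3777, 0.3788, 0.2603]
tcp_rot: [-0.0, 0.13, 0.992, 0.0]
force: [1.4, 0.1, -0.7]
grip_width: 0.997
time_s: 1.6
eef_pos: [0.5499, 0.1428, 0.2598]
tcp_rot: [-0.0, 0.132, 0.991, -0.0]
force: [0.4, 0.3, -0.6]
grip_width: 0.992
[-0.60406509  0.29191464  0.29667276  1.81535579 -0.09701847  1.04939237
  1.03596339] [0.54990826 0.14275963 0.25983299] [[-0.965  0.261 -0.001]
 [ 0.261  0.965 -0.   ]
 [ 0.001 -0.001 -1.   ]]
```

View pics/w1.png

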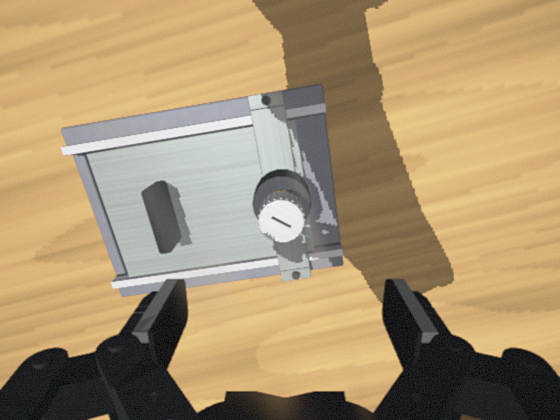

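Wrist view: the knob's top face is centred at (282,220), the collar at about (282,197), and the black handle's top at about (162,218).

```bash
python3 - <<'E'
from h import *
m=arm.camera_model('wrist');s,r=st();p=np.array(s['eef_pos'])
k=ray(m,(282,220),.154);c=ray(m,(282,197),.115);l=ray(m,(162,218),.106)
print(k,c,l);d=(k-l)[:2];print(np.linalg.norm(d),'yaw',np.arctan2(d[1],d[0])-np.pi/2)
# rail edges for yaw: bracket holes / case rails
a=ray(m,(62,151),.078);b=ray(m,(327,106),.078);d=b-a;print('rail yaw',np.arctan2(d[1],d[0])-np.pi/2)
print('to knob, tool cm',r.inv().apply([k[0]-p[0],k[1]-p[1],0])*100)
E
```

```text
[0.55304943 0.1427588  0.154     ] [0.54735519 0.14396002 0.115     ] [0.54139137 0.03645395 0.106     ]
0.10694218201913615 yaw -0.10922985902638782
rail yaw -0.09849959319579105
to knob, tool cm [-0.4139776  -0.07315123 -0.0004721 ]
```

```bash
python3 -m inch '[[-1,[-0.35,-0.05,0],[0,0,0]],[-1,[0,0,0],[0,0,0.15]],[-1,[0,0,0],[0,0,0.15]],[-1,[0,0,0],[0,0,0.15]],[-1,[0,0,0],[0,0,0.15]],[-1,[0,0,0],[0,0,0.15]],[-1,[0,0,0],[0,0,0.15]]]'
python3 -m inch '[[-1,[0,0,1],[0,0,0.15]],[-1,[0,0,1],[0,0,0.15]],[-1,[0,0,1],[0,0,0.15]],[-1,[0,0,1],[0,0,0.15]],[-1,[0,0,1],[0,0,0.15]],[-1,[0,0,1],[0,0,0.1]],[-1,[0,0,0],[0,0,0]]]'
python3 - <<'E'
from h import *
s,r=st();print(s['joints'],s['eef_pos'],r.as_matrix().round(3),s['force'])
snap('wrist','w2.png')
E
```

```text
time_s: 2.35
eef_pos: [0.5523, 0.1446, 0.2602]
tcp_rot: [-0.0, 0.55, 0.835, 0.0]
force: [-0.5, 0.4, 0.1]
grip_width: 1.001
time_s: 3.05
eef_pos: [0.5515, 0.1444, 0.1989]
tcp_rot: [-0.0, 0.844, 0.537, -0.001]
force: [0.3, 0.9, -0.1]
grip_width: 1.007
[-0.8423297   0.4062997   0.61612407  1.88752821 -0.28676449  0.93926595
 -0.53027377] [0.55151968 0.14440084 0.19890413] [[ 0.424  0.906 -0.003]
 [ 0.906 -0.424 -0.001]
 [-0.002 -0.002 -1.   ]] [ 0.33246582  0.86362407 -0.11250125]
```

View pics/w2.png

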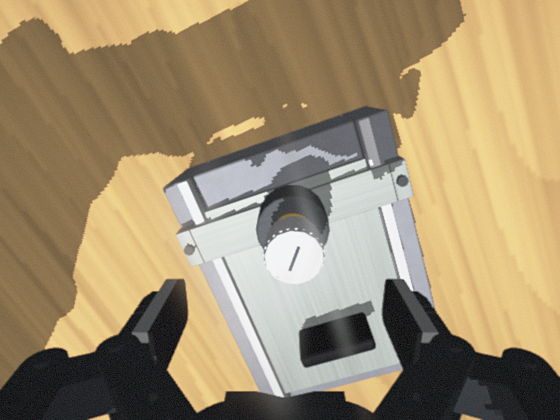

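Wrist view: the knob's top is at about (293,257). A +z tool turn lowers joint 7, so I'll keep turning this way to gain range for the anticlockwise screwing.

```bash
python3 - <<'E'
from h import *
m=arm.camera_model('wrist');s,r=st();p=np.array(s['eef_pos'])
k=ray(m,(293,257),.154);print(k,ray(m,(293,213),.115),ray(m,(337,342),.106),r.inv().apply([k[0]-p[0],k[1]-p[1],0])*100)
E
python3 -m inch '[[-1,[0,0,0],[0,0,0.15]],[-1,[0,0,0],[0,0,0.15]],[-1,[0,0,0],[0,0,0.15]],[-1,[0,0,0],[0,0,0.15]],[-1,[0,0,0],[0,0,0.15]],[-1,[0,0,0],[0,0,0.15]],[-1,[0,0,0],[0,0,0.15]]]'
python3 -m inch '[[-1,[0,0,0],[0,0,0.15]],[-1,[0,0,0],[0,0,0.15]],[-1,[0,0,0],[0,0,0.15]],[-1,[0,0,0],[0,0,0.15]],[-1,[0,0,0],[0,0,0.15]],[-1,[0,0,0],[0,0,0.15]],[-1,[0,0,0],[0,0,0.1]],[-1,[0,0,0],[0,0,0]]]'
python3 - <<'E'
from h import *
m=arm.camera_model('wrist');im,_=snap('wrist','w3.png')
s,r=st();p=np.array(s['eef_pos']);print(s['joints'],p)
print(proj(m,[.5518,.1425,.154]),p)
k=np.array([.5518,.1425,0]);print('toolcm',r.inv().apply([k[0]-p[0],k[1]-p[1],.138-p[2]])*100)
E
```

```text
[0.55486763 0.1396182  0.154     ] [0.56083151 0.15065573 0.115     ] [0.54641993 0.0344912  0.106     ] [-2.93807925e-01  4.42237690e-01 -2.15347561e-04]
time_s: 3.8
eef_pos: [0.5531, 0.1437, 0.201]
tcp_rot: [-0.001, 0.999, 0.04, 0.0]
force: [-0.9, -0.8, -0.2]
grip_width: 0.998
time_s: 4.6
eef_pos: [0.553, 0.1437, 0.2004]
tcp_rot: [0.0, 0.897, -0.442, -0.0]
force: [-0.3, 0.5, -0.2]
grip_width: 1.0
[-1.16126503  0.61565284  1.14306323  1.90184491 -0.6480729   1.05660697
 -2.22782532] [0.55304486 0.14351867 0.20045497]
[289.23035446 248.27696263] [0.55304486 0.14351867 0.20045497]
toolcm [5.53485208e-03 1.61134944e-01 6.24548738e+00]
```

View pics/w3.png

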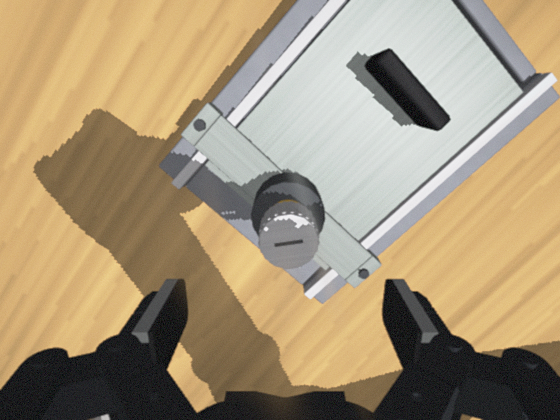

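Wrist view: the knob's top is at (289,242), 6 px from the predicted position.

```bash
python3 - <<'E'
from h import *
m=arm.camera_model('wrist');s,r=st();p=np.array(s['eef_pos'])
k=ray(m,(289,242),.154);print(k,ray(m,(288,202),.115),ray(m,(409,88),.106))
k=(k+[.5530,.1428,0]+np.array([.5549,.1396,0]))/3;print(k)
print('toolcm',r.inv().apply([k[0]-p[0],k[1]-p[1],.138-p[2]])*100)
E
```

```text
[0.55429    0.13933143 0.154     ] [0.56119386 0.13070526 0.115     ] [0.54559695 0.02973926 0.106     ]
[0.55406333 0.14057714 0.05133333]
toolcm [0.29602404 0.09935635 6.24544882]
```

```bash
python3 -m inch '[[-1,[0.3,0.1,2],[0,0,0]],[-1,[0,0,2],[0,0,0]],[-1,[0,0,1.5],[0,0,0]],[-1,[0,0,0.75],[0,0,0]],[-1,[0,0,0],[0,0,0]]]' 25
python3 -m inch '[[0,[0,0,0],[0,0,0]],[0.3,[0,0,0],[0,0,0]],[1,[0,0,0],[0,0,0]],[1,[0,0,0],[0,0,0]],[1,[0,0,0],[0,0,0]],[1,[0,0,0],[0,0,0]]]' 25
python3 - <<'E'
from h import *
s,r=st();print(s['eef_pos'],s['force'],s['torque'],s['grip_width'],r.inv().apply(s['force']))
E
```

```text
time_s: 5.15
eef_pos: [0.5536, 0.1398, 0.1371]
tcp_rot: [0.0, 0.897, -0.443, -0.001]
force: [-1.0, 0.6, -0.1]
grip_width: 0.997
time_s: 5.75
eef_pos: [0.5538, 0.1395, 0.1384]
tcp_rot: [-0.0, 0.896, -0.444, -0.0]
force: [-3.2, 0.1, 5.5]
grip_width: 0.387
[0.55382973 0.13947238 0.13836655] [-3.21472843  0.13420896  5.51845688] [-0.1004608   0.55507976  0.02959411] 0.38687719183111496 [-2.05859902  2.47549141 -5.51724294]
```

```bash
python3 -m inch '[[1,[0,0,-0.15],[0,0,0]],[1,[0,0,0],[0,0,0]],[1,[0,0,0],[0,0,0]]]'
python3 -m inch '[[1,[0,0,-0.15],[0,0,0]],[1,[0,0,0],[0,0,0]],[1,[0,0,0],[0,0,0]]]'
python3 -m inch '[[1,[0,0,-0.1],[0,0,0]],[1,[0,0,0],[0,0,0]],[1,[0,0,0],[0,0,0]]]'
```

```text
time_s: 6.05
eef_pos: [0.5538, 0.1395, 0.1389]
tcp_rot: [0.0, 0.896, -0.444, 0.0]
force: [0.6, -1.7, -5.6]
grip_width: 0.392
time_s: 6.35
eef_pos: [0.5538, 0.1396, 0.1406]
tcp_rot: [0.0, 0.896, -0.444, -0.0]
force: [-0.4, -1.8, -6.7]
grip_width: 0.392
time_s: 6.65
eef_pos: [0.5538, 0.1395, 0.1415]
tcp_rot: [0.0, 0.896, -0.444, -0.0]
force: [1.4, -2.9, -10.0]
grip_width: 0.385
```

```bash
python3 -m inch '[[1,[0,0,-0.1],[0,0,0]],[1,[0,0,0],[0,0,0]]]'
for i in 1 2; do python3 -m inch '[[1,[0,0,0],[0,0,-0.1]],[1,[0,0,0],[0,0,0]]]'; done
python3 - <<'E'
from h import *
s,r=st();print(s['torque'],s['eef_pos'],s['force'])
E
```

```text
time_s: 6.85
eef_pos: [0.5537, 0.1396, 0.142]
tcp_rot: [0.001, 0.896, -0.444, 0.0]
force: [3.8, -3.5, -18.5]
grip_width: 0.387
time_s: 7.05
eef_pos: [0.5535, 0.1394, 0.142]
tcp_rot: [0.001, 0.918, -0.398, -0.0]
force: [4.1, -3.5, -19.3]
grip_width: 0.389
time_s: 7.25
eef_pos: [0.5535, 0.1393, 0.142]
tcp_rot: [0.001, 0.936, -0.352, -0.0]
force: [4.8, -2.6, -21.0]
grip_width: 0.386
[-0.87409854 -0.87492856  0.04855874] [0.55349251 0.13934433 0.14201688] [  4.78596365  -2.59047686 -21.01483   ]
```

```bash
for i in 1 2 3; do python3 -m inch '[[1,[0,0,0],[0,0,-0.1]],[1,[0,0,0],[0,0,0]]]' | egrep 'eef|force|tcp'; done
```

```text
eef_pos: [0.5534, 0.1393, 0.142]
tcp_rot: [0.001, 0.952, -0.305, -0.0]
force: [3.9, -4.1, -21.4]
eef_pos: [0.5534, 0.1392, 0.142]
tcp_rot: [0.001, 0.966, -0.258, -0.0]
force: [4.5, -4.7, -21.1]
eef_pos: [0.5533, 0.1391, 0.1421]
tcp_rot: [0.001, 0.978, -0.21, -0.001]
force: [3.1, -4.9, -21.1]
```

```bash
for i in 1 2 3; do python3 -m inch '[[1,[0,0,0],[0,0,-0.1]],[1,[0,0,0],[0,0,0]]]' | egrep 'eef|force|tcp'; done
```

```text
eef_pos: [0.5533, 0.139, 0.1421]
tcp_rot: [0.001, 0.987, -0.161, -0.001]
force: [3.9, -5.0, -22.5]
eef_pos: [0.5533, 0.1389, 0.1421]
tcp_rot: [0.001, 0.994, -0.112, -0.001]
force: [3.3, -4.5, -22.1]
eef_pos: [0.5533, 0.1388, 0.1421]
tcp_rot: [0.001, 0.998, -0.062, -0.001]
force: [3.7, -5.3, -22.5]
```

```bash
for i in 1 2 3 4; do python3 -m inch '[[1,[0,0,0],[0,0,-0.1]],[1,[0,0,0],[0,0,0]]]' | egrep 'eef|force|tcp'; done; python3 - <<'E'
from h import *
s,r=st();print(s['torque'],s['joints'])
E
```

```text
eef_pos: [0.5532, 0.1387, 0.1421]
tcp_rot: [0.001, 1.0, -0.012, -0.001]
force: [2.6, -5.4, -21.4]
eef_pos: [0.5532, 0.1386, 0.1421]
tcp_rot: [0.001, 0.999, 0.038, -0.001]
force: [3.4, -5.5, -23.1]
eef_pos: [0.5533, 0.1385, 0.1421]
tcp_rot: [0.001, 0.996, 0.087, -0.001]
force: [3.5, -5.8, -21.4]
eef_pos: [0.5533, 0.1384, 0.1421]
tcp_rot: [0.001, 0.991, 0.137, -0.001]
force: [3.5, -4.8, -21.5]
[-1.23281615 -0.76048292  0.02743662] [-0.9142819   0.53105914  0.74892132  1.93846638 -0.47213413  0.85683661
 -1.21093125]
```

```bash
for i in 1 2 3 4; do python3 -m inch '[[1,[0,0,0],[0,0,-0.1]],[1,[0,0,0],[0,0,0]]]' | egrep 'eef|force|tcp'; done; python3 - <<'E'
from h import *
s,r=st();print(s['time_s'],s['torque'])
E
```

```text
eef_pos: [0.5533, 0.1383, 0.142]
tcp_rot: [0.001, 0.982, 0.186, -0.001]
force: [2.8, -5.5, -20.9]
eef_pos: [0.5534, 0.1382, 0.1421]
tcp_rot: [0.001, 0.972, 0.235, -0.001]
force: [3.8, -6.3, -22.5]
eef_pos: [0.5535, 0.1381, 0.1423]
tcp_rot: [0.001, 0.959, 0.283, -0.001]
force: [1.5, -5.4, -19.3]
eef_pos: [0.5536, 0.138, 0.1432]
tcp_rot: [0.0, 0.944, 0.331, -0.001]
force: [-1.5, -5.9, -8.3]
10.05 [-1.3863809   0.15440224  0.17379407]
```

```bash
python3 -m inch '[[1,[0,0,-0.15],[0,0,-0.08]],[1,[0,0,0],[0,0,0]]]'| egrep 'eef|force'
for i in 1 2 ; do python3 -m inch '[[1,[0,0,-0.2],[0,0,0]],[1,[0,0,0],[0,0,0]]]' | egrep 'eef|force|tcp'; done
```

```text
eef_pos: [0.5537, 0.138, 0.145]
force: [-2.7, -6.3, -7.4]
eef_pos: [0.5537, 0.138, 0.147]
tcp_rot: [0.0, 0.93, 0.367, -0.001]
force: [-0.6, -6.0, -7.7]
eef_pos: [0.5537, 0.138, 0.1489]
tcp_rot: [0.0, 0.93, 0.367, -0.001]
force: [-1.3, -6.2, -8.5]
```

```bash
for i in 1 2 3; do python3 -m inch '[[1,[0,0,-0.1],[0,0,0]],[1,[0,0,0],[0,0,0]]]' | egrep 'eef|force'; done
```

```text
eef_pos: [0.5537, 0.138, 0.1498]
force: [-1.6, -5.3, -8.1]
eef_pos: [0.5537, 0.138, 0.1508]
force: [-1.3, -7.2, -8.2]
eef_pos: [0.5537, 0.138, 0.1518]
force: [-1.1, -5.4, -8.8]
```

```bash
for i in 1 2; do python3 -m inch '[[1,[0,0,-0.05],[0,0,0]],[1,[0,0,0],[0,0,0]]]' | egrep 'eef|force'; done
```

```text
eef_pos: [0.5537, 0.138, 0.1522]
force: [-1.7, -6.2, -9.2]
eef_pos: [0.5537, 0.138, 0.1525]
force: [0.2, -6.0, -10.7]
```

```bash
for i in 1 2 3; do python3 -m inch '[[1,[0,0,0],[0,0,-0.1]],[1,[0,0,0],[0,0,0]]]' | egrep 'eef|force'; done;  python3 - <<'E'
from h import *
s,r=st();print(s['time_s'],s['torque'])
E
```

```text
eef_pos: [0.5537, 0.1379, 0.1525]
force: [-0.4, -6.2, -12.0]
eef_pos: [0.5538, 0.1378, 0.1525]
force: [0.0, -4.9, -11.9]
eef_pos: [0.5539, 0.1378, 0.1525]
force: [0.4, -6.7, -12.4]
12.25 [-1.286631   -0.32520804  0.12521631]
```

```bash
for i in 1 2 3; do python3 -m inch '[[1,[0,0,0],[0,0,-0.1]],[1,[0,0,0],[0,0,0]]]' | egrep 'eef|force'; done;  python3 - <<'E'
from h import *
s,r=st();print(s['time_s'],s['torque'])
E
```

```text
eef_pos: [0.554, 0.1377, 0.1525]
force: [1.7, -5.9, -11.6]
eef_pos: [0.5541, 0.1377, 0.1525]
force: [1.0, -5.7, -12.0]
eef_pos: [0.5542, 0.1377, 0.1526]
force: [0.7, -5.8, -11.8]
12.85 [-1.23091295 -0.43817384  0.11119722]
```

```bash
for i in 1 2 3; do python3 -m inch '[[1,[0,0,0],[0,0,-0.1]],[1,[0,0,0],[0,0,0]]]' | egrep 'eef|force'; done;  python3 - <<'E'
from h import *
s,r=st();print(s['time_s'],s['torque'])
E
```

```text
eef_pos: [0.5543, 0.1377, 0.1528]
force: [0.6, -5.0, -9.5]
eef_pos: [0.5544, 0.1377, 0.1528]
force: [1.4, -6.3, -10.3]
eef_pos: [0.5545, 0.1377, 0.1529]
force: [0.5, -6.1, -8.1]
13.45 [-1.16914895 -0.37967279  0.11863275]
```

```bash
for i in 1 2 3; do python3 -m inch '[[1,[0,0,-0.06],[0,0,-0.1]],[1,[0,0,0],[0,0,0]]]' | egrep 'eef|force'; done;  python3 - <<'E'
from h import *
s,r=st();print(s['time_s'],s['torque'],s['joints'])
E
```

```text
eef_pos: [0.5546, 0.1377, 0.1536]
force: [0.9, -5.9, -8.6]
eef_pos: [0.5547, 0.1377, 0.1542]
force: [1.0, -5.1, -9.7]
eef_pos: [0.5548, 0.1378, 0.1547]
force: [1.0, -5.9, -9.0]
14.05 [-1.07014081 -0.53735196  0.06882117] [-0.61078489  0.42576815  0.33000756  1.90897134 -0.17992356  0.83564981
  0.19535143]
```

```bash
for i in 1 2 3; do python3 -m inch '[[1,[0,0,-0.03],[0,0,-0.1]],[1,[0,0,0],[0,0,0]]]' | egrep 'eef|force'; done;  python3 - <<'E'
from h import *
s,r=st();print(s['time_s'],s['torque'])
E
```

```text
eef_pos: [0.5549, 0.1378, 0.1551]
force: [1.6, -5.6, -9.8]
eef_pos: [0.5549, 0.1379, 0.1555]
force: [1.8, -6.2, -6.8]
eef_pos: [0.555, 0.1379, 0.1556]
force: [2.5, -5.1, -9.2]
14.65 [-0.97737557 -0.69941026  0.12550097]
```

```bash
for i in 1 2 3; do python3 -m inch '[[1,[0,0,0],[0,0,-0.1]],[1,[0,0,0],[0,0,0]]]' | egrep 'eef|force|rot';  python3 - <<'E'
from h import *
s,r=st();print(s['time_s'],np.round(s['torque'],2))
E
done
```

```text
eef_pos: [0.5551, 0.138, 0.1556]
tcp_rot: [0.0, 0.385, 0.923, -0.0]
force: [2.4, -4.9, -10.2]
14.85 [-0.9  -0.7  -0.16]
eef_pos: [0.554, 0.139, 0.1555]
tcp_rot: [-0.001, 0.338, 0.941, -0.0]
force: [-2.0, -2.7, -6.2]
15.05 [-0.55  0.19 -0.25]
eef_pos: [0.5526, 0.14, 0.1553]
tcp_rot: [-0.002, 0.289, 0.957, -0.0]
force: [-5.6, -2.2, -3.5]
15.25 [-0.27  1.1  -0.18]
```

```bash
python3 -m inch '[[-1,[0,0,0],[0,0,0]],[-1,[0,0,0],[0,0,0]],[-1,[0,0,0],[0,0,0]],[-1,[0,0,0],[0,0,0]]]'
python3 -m inch '[[-1,[0,0,-2],[0,0,0]],[-1,[0,0,-2.5],[0,0,0]],[-1,[0,0,-2.5],[0,0,0]],[-1,[0,0,0],[0,0,0]]]'
python3 - <<'E'
from h import *
im,m=snap('wrist','w4.png');b,n=snap('side','d2.png')
cv2.imwrite('pics/c4.png',np.hstack([im[100:330,130:430],cv2.resize(b[130:245,235:385],None,fx=2,fy=2,interpolation=cv2.INTER_CUBIC)]))
for h in (0,.0165):print(proj(m,[.5542,.1395,.154+h]),proj(n,[.5542,.1395,.154+h]))
s,r=st();print(s['joints'],s['eef_pos'],r.as_matrix().round(3))
E
```

```text
time_s: 15.65
eef_pos: [0.5547, 0.1402, 0.1556]
tcp_rot: [0.001, 0.287, 0.958, 0.001]
force: [0.2, 0.1, 0.4]
grip_width: 1.001
time_s: 16.05
eef_pos: [0.5564, 0.1404, 0.2288]
tcp_rot: [0.003, 0.287, 0.958, 0.002]
force: [0.4, -0.8, 0.4]
grip_width: 0.998
[279.10500147 229.01037314] [289.51076842 166.96895531]
[278.82148626 239.57939223] [289.65225814 162.88207708]
[-0.51601851  0.32869136  0.19936581  1.84079357 -0.07751695  0.97806306
  0.70557094] [0.55433997 0.13993448 0.22547823] [[-0.836  0.549  0.001]
 [ 0.549  0.836  0.001]
 [-0.001  0.001 -1.   ]]
```

View pics/c4.png

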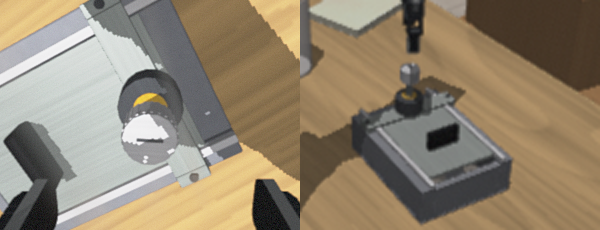

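The released knob's top is at (278,240), against a predicted (279,239.6) for a fully raised screw, and the side crop shows it standing clear of the collar. I'll regrip once to confirm it's on the stop.

```bash
python3 -m inch '[[-1,[-0.05,-0.08,2.5],[0,0,0]],[-1,[0,0,2.5],[0,0,0]],[-1,[0,0,2],[0,0,0]],[-1,[0,0,0],[0,0,0]],[0.3,[0,0,0],[0,0,0]],[1,[0,0,0],[0,0,0]],[1,[0,0,0],[0,0,0]],[1,[0,0,0],[0,0,0]]]' 25
python3 -m inch '[[1,[0,0,0],[0,0,0]],[1,[0,0,0],[0,0,0]]]'
for i in 1 2; do python3 -m inch '[[1,[0,0,0],[0,0,-0.08]],[1,[0,0,0],[0,0,0]]]' | egrep 'eef|force|rot';  python3 - <<'E'
from h import *
s,r=st();print(s['time_s'],np.round(s['torque'],2),s['grip_width'])
E
done
```

```text
time_s: 16.95
eef_pos: [0.5543, 0.1386, 0.156]
tcp_rot: [0.0, 0.286, 0.958, 0.0]
force: [-0.6, 1.1, 4.2]
grip_width: 0.39
time_s: 17.15
eef_pos: [0.5544, 0.1387, 0.156]
tcp_rot: [0.0, 0.286, 0.958, 0.0]
force: [-2.7, -1.9, 5.4]
grip_width: 0.389
eef_pos: [0.5544, 0.1386, 0.156]
tcp_rot: [0.0, 0.248, 0.969, 0.0]
force: [-1.5, -0.7, 6.3]
17.35 [-0.29  0.38 -0.16] 0.38738724085336923
eef_pos: [0.5542, 0.1387, 0.1558]
tcp_rot: [0.0, 0.209, 0.978, 0.0]
force: [-2.4, -0.7, 6.5]
17.55 [-0.18  0.46 -0.26] 0.3897566820113518
```

```bash
python3 -m inch '[[1,[0,0,0],[0,0,-0.08]],[1,[0,0,0],[0,0,0]]]' 35| egrep 'eef|force|rot';  python3 - <<'E'
from h import *
s,r=st();print(s['time_s'],np.round(s['torque'],2),s['grip_width'])
E
python3 -m inch '[[-1,[0,0,0],[0,0,0]],[-1,[0,0,0],[0,0,0]],[-1,[0,0,0],[0,0,0]],[-1,[0,0,0],[0,0,0]],[-1,[0,0,-2],[0,0,0]],[-1,[0,0,-2.5],[0,0,0]],[-1,[0,0,-2.5],[0,0,0]],[-1,[0,0,0],[0,0,0]]]'
python3 - <<'E'
from h import *
im,m=snap('wrist','w5.png');a=cv2.imread('pics/w4.png')
f=lambda i:cv2.resize(i[190:290,230:330],None,fx=4,fy=4,interpolation=cv2.INTER_CUBIC)
cv2.imwrite('pics/c5.png',np.hstack([f(a),f(im)]))
for h in (0,.0165):print(proj(m,[.5544,.139,.154+h]))
s,r=st();print(s['time_s'],s['eef_pos'],r.as_matrix().round(3))
E
```

```text
eef_pos: [0.5554, 0.1383, 0.156]
tcp_rot: [0.001, 0.17, 0.985, 0.0]
force: [2.4, -1.6, 5.6]
17.75 [-0.47 -0.41 -0.2 ] 0.3826353075665366
time_s: 18.55
eef_pos: [0.5559, 0.1395, 0.2283]
tcp_rot: [0.003, 0.17, 0.985, 0.002]
force: [0.8, -0.2, 0.7]
grip_width: 0.997
[280.74643229 228.92420229]
[280.53504471 239.52149524]
18.6 [0.55485661 0.13925796 0.22647404] [[-0.942  0.334  0.003]
 [ 0.334  0.942  0.001]
 [-0.002  0.002 -1.   ]]
```

View pics/c5.png

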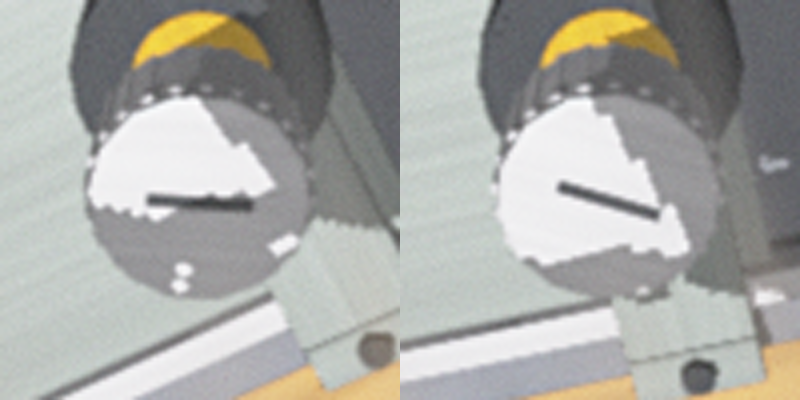

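The slot and the case turned together in the image, about 0.23 rad against the camera's 0.24, so the screw is hard on its stop and only the pads slipped. On to the lid.

```bash
python3 -m inch '[[-1,[0,0,0],[0,0,-0.12]],[-1,[0,0,0],[0,0,-0.12]],[-1,[0,-3.7,0],[0,0,0]],[-1,[0,-3.6,0],[0,0,0]],[-1,[0,-3.6,0],[0,0,0]],[-1,[0,0,2],[0,0,0]],[-1,[0,0,2],[0,0,0]],[-1,[0,0,0],[0,0,0]]]'
python3 - <<'E'
from h import *
im,m=snap('wrist','w6.png')
s,r=st();print(s['time_s'],s['eef_pos'],r.as_matrix().round(3),s['joints'])
E
```

```text
time_s: 19.4
eef_pos: [0.5403, 0.0299, 0.1816]
tcp_rot: [-0.003, 0.051, 0.999, -0.001]
force: [-0.2, -0.3, -0.1]
grip_width: 0.996
19.45 [0.54143821 0.03026567 0.18313758] [[-0.995  0.101 -0.004]
 [ 0.101  0.995 -0.001]
 [ 0.004 -0.001 -1.   ]] [-0.27945495  0.33354724  0.1330134   1.94027704 -0.05645686  0.87582363
  1.3527097 ]
```

View pics/w6.png

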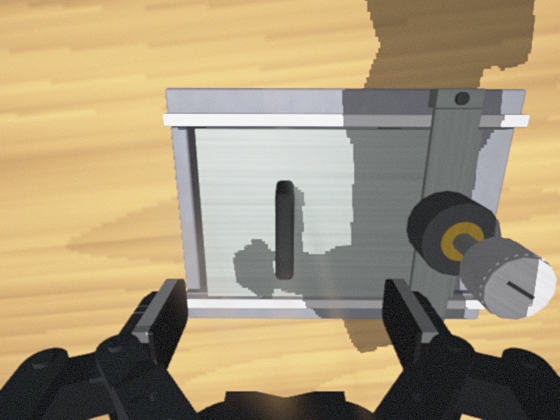

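Wrist view: the case is square to the tool. The handle's top face runs from (285,182) to (285,278), with its middle at about (285,231).

```bash
python3 - <<'E'
from h import *
m=arm.camera_model('wrist');s,r=st();p=np.array(s['eef_pos'])
for uv in ((285,231),(285,187),(285,276)):
    l=ray(m,uv,.106);print(l,r.inv().apply([l[0]-p[0],l[1]-p[1],.098-p[2]])*100)
E
```

```text
[0.54249853 0.03151437 0.106     ] [-0.1300978   0.14527078  8.51310016]
[0.51321869 0.03445962 0.106     ] [2.81263382 0.14376671 8.52594852]
[0.57525446 0.02821947 0.106     ] [-3.4221894   0.14695341  8.49872644]
```

```bash
python3 -m inch '[[-1,[-0.2,0.15,3],[0,0,0]],[-1,[0,0,3],[0,0,0]],[-1,[0,0,1.5],[0,0,0]],[-1,[0,0,0.9],[0,0,0]],[-1,[0,0,0],[0,0,0]]]' 40
python3 -m inch '[[0,[0,0,0],[0,0,0]],[1,[0,0,0],[0,0,0]],[1,[0,0,0],[0,0,0]],[1,[0,0,0],[0,0,0]],[1,[0,0,0],[0,0,0]],[1,[0,0,0],[0,0,0]]]' 40
python3 -m inch '[[1,[0,-0.2,0],[0,0,0]],[1,[0,-0.2,0],[0,0,0]],[1,[0,-0.2,0],[0,0,0]],[1,[0,0,0],[0,0,0]]]'
```

```text
time_s: 19.95
eef_pos: [0.5449, 0.0319, 0.1005]
tcp_rot: [-0.001, 0.05, 0.999, -0.0]
force: [-0.3, -0.2, 0.7]
grip_width: 1.002
time_s: 20.55
eef_pos: [0.5451, 0.0291, 0.1016]
tcp_rot: [0.0, 0.052, 0.999, -0.001]
force: [-1.4, -6.2, 5.3]
grip_width: 0.132
time_s: 20.95
eef_pos: [0.5449, 0.0265, 0.1016]
tcp_rot: [0.0, 0.05, 0.999, 0.001]
force: [-1.3, 0.9, 6.4]
grip_width: 0.131
```

```bash
python3 -m inch '[[1,[0,-0.3,0],[0,0,0]],[1,[0,-0.3,0],[0,0,0]],[1,[0,-0.3,0],[0,0,0]],[1,[0,0,0],[0,0,0]]]'
```

```text
time_s: 21.35
eef_pos: [0.5439, 0.0173, 0.1015]
tcp_rot: [0.0, 0.05, 0.999, 0.001]
force: [-1.5, 1.5, 6.5]
grip_width: 0.127
```

```bash
python3 -m inch '[[1,[0,-1.2,0],[0,0,0]],[1,[0,-1.3,0],[0,0,0]],[1,[0,-1.3,0],[0,0,0]],[1,[0,-1.3,0],[0,0,0]],[1,[0,-1.3,0],[0,0,0]],[1,[0,-1.3,0],[0,0,0]],[1,[0,-1.0,0],[0,0,0]],[1,[0,0,0],[0,0,0]]]'
python3 -m inch '[[1,[0,-0.4,0],[0,0,0]],[1,[0,-0.4,0],[0,0,0]],[1,[0,-0.3,0],[0,0,0]],[1,[0,0,0],[0,0,0]]]'
```

```text
time_s: 22.15
eef_pos: [0.5346, -0.0712, 0.1016]
tcp_rot: [-0.0, 0.051, 0.999, -0.0]
force: [-3.3, -2.0, 6.8]
grip_width: 0.134
time_s: 22.55
eef_pos: [0.5337, -0.0805, 0.1015]
tcp_rot: [-0.0, 0.05, 0.999, 0.0]
force: [-3.1, 1.5, 7.6]
grip_width: 0.13
```

```bash
python3 -m inch '[[1,[0,0,0],[0,0,0]],[1,[0,0,0],[0,0,0]],[-1,[0,0,0],[0,0,0]],[-1,[0,0,0],[0,0,0]],[-1,[0,0,0],[0,0,0]],[-1,[0,0,0],[0,0,0]]]'
python3 -m inch '[[-1,[0,0,-2],[0,0,0]],[-1,[0,0,-3],[0,0,0]],[-1,[0,0,-4],[0,0,0]],[-1,[0,0,-3],[0,0,0]],[-1,[0,0,0],[0,0,0]],[-1,[0,0,0],[0,0,0]]]'
python3 - <<'E'
from h import *
im,m=snap('wrist','w7.png');a,n=snap('scene','s2.png');b,k=snap('side','d3.png')
f=lambda i,y,x:cv2.resize(i[y:y+150,x:x+200],None,fx=2,fy=2)
cv2.imwrite('pics/c7.png',np.hstack([f(a,150,220),cv2.resize(im,(400,300))]))
cv2.imwrite('pics/c8.png',f(b,120,220))
h=np.array([.5434-.011,.030-.1095,.106]);print(proj(n,h),proj(m,h),proj(m,[.5544,.139,.1705]))
s,r=st();print(s['time_s'],s['eef_pos'],s['force'])
E
```

```text
time_s: 23.15
eef_pos: [0.5338, -0.0807, 0.1008]
tcp_rot: [-0.0, 0.05, 0.999, 0.0]
force: [0.3, -0.6, -0.8]
grip_width: 0.803
time_s: 23.75
eef_pos: [0.534, -0.0807, 0.2214]
tcp_rot: [0.001, 0.05, 0.999, 0.0]
force: [-0.3, -0.8, -0.5]
grip_width: 1.004
[290.97996379 242.05938395] [284.45726836 207.55379935] [667.87701583 243.4767368 ]
23.9 [ 0.53291011 -0.08069192  0.21966462] [0.3571307  1.07886008 0.34857822]
```

View pics/c7.png

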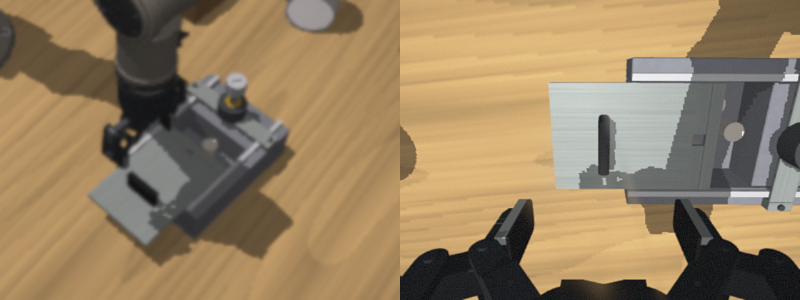

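The lid is open. The handle shows at about (286,203) in the wrist view, against (284,208) predicted for 110 mm, and the knob still stands up. Handing the job in.

```bash
python3 -c "
from workcell import arm
print(arm.finish_job())"
```

```text
the job is handed in; nothing more can be done
None
```

The case is open and the job is handed in at about 24 s of the 72 s: the screw is fully out and standing by itself, and the lid is slid open.

- **Finding the thread:** I gripped the knob at 25 N and turned it anticlockwise in 0.1 rad steps under a pull of about 20 N. It came to a start after about 1.6 rad, lifted to the roof, then climbed to about 16.7 mm above rest by the tool's height.
- **Stop check:** I let go and it stayed up. I then regripped and turned further at 25 N, then 35 N. The knob's slot did not turn relative to the case, so the pads slipped and the screw was on its stop.
- **Forces:** The wrist force at the readings stayed under about 25 N throughout, so I don't believe the thread was forced. The screw-to-thread contact force itself cannot be read.
- **Lid:** It slid about 110 mm by the tool's travel, and the handle's place in the last wrist picture agrees to within about 5 px. I did not feel a clear hard stop at the end.
- **End state:** The gripper is open, about 12 cm above the lid's handle, and touching nothing. The last scene picture shows the knob still up.
- **Limits of the checks:** The pictures fix the screw's height only to about 1 mm, so its full travel rests on the tool height and the stop check. I kept clear of the jug, pot and carton but did not measure them afterwards.

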